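Set a moulded figure on the telescoping display stand and hold the stand raised

ROBOT

A 7-joint arm with a two-finger parallel gripper is mounted at the origin on the work surface. World frame = base frame: x ahead of the robot, y to its left, z up, the work surface at z = 0. Lengths are in m, angles in rad, forces in N, time in s.
With the tool pointing down it reaches from about 0.425 to 0.975 m from the base axis. Payload 16.7 kg.
Tool frame: the origin (TCP) lies midway between the tips of the shut fingers; the grasp point (between the pads) lies 19 mm behind it; z points along the fingers, y is the line along which they close (so a half turn about z gives the same grasp; the last joint's range is limited). The gripper opens to 85 mm and grips with 20 to 120 N. Pads are 22 mm wide; open, the fingers measure 114 mm over their backs; the gripper's body (76 mm by 85 mm) begins 54 mm behind the grasp point. The pads swing forward as they close: fully open they stand 13 mm farther back than shut.
Start: joints at [1.165, 0.426, 0.074, 1.606, -0.034, 1.111, -0.067], TCP at [0.171, -0.653, 0.209] pointing down, gripper open.
Joint ranges: [-2.85, 2.85], [-0.5, 2.14], [-1.23, 1.37], [0.21, 2.46], [-1.02, 4.16], [0.16, 2.05], [-2.73, 2.73]. Speed limits (rad/s): [1.89, 1.89, 2.39, 2.39, 3.01, 3.01, 3.01].

INTERFACE

Orientations are given as a unit quaternion [x, y, z, w].
In Python, from workcell import robot, cam gives the robot as it stands (robot), with the cameras (cam).
- The arm moves only by the shell command python3 jog.py 'ROWS' [OPENING] [FORCE]. ROWS is one flat JSON list of numbers that holds 1 to 12 rows one after another, with no inner brackets; each row has 4 numbers: dx, dy, dz in m, then a turn about the tool's z in rad; each row shifts and turns the commanded pose from where the row before left it, along the tool's axes as they then stand; what a row does not reach is not made up. A row lasts 1/12 s, in which the tool goes at most 0.0417 m and 0.125 rad, less where a joint would pass 70% of its speed; a pose out of reach is approached as far as the arm can. OPENING is the opening from 0.0 (shut) to 1.0 (fully open), set as the command begins (- or left out keeps the last). The fingers move at their own pace and stop on an object; FORCE is the grip in N (left out, the last holds). Time passes only in rows, so rows that do not move let the fingers close. It prints the time, the measured TCP pose, the force, the opening and the grip force at its end. Input that does not fit is refused with a message, and nothing moves.
- robot.read_state(): the state, without advancing time (a new reading comes with each control period).
- cam.grab_frame(name): name is "scene" or "top"; returns the picture (420x560x3 uint8, red, green, blue); there is no depth.
- cam.get_calibration(name): a dict with "mtx" (3x3 intrinsics, pixels), "camera_from_world" (4x4, takes a point from world to camera coordinates). Camera axes: x right, y down, z forward; pixel columns grow to the right and rows downward; lengths in m; the calibration is good to about 2 mm. A picture is of the moment at which its call begins. get_calibration takes no time and is no camera call.
- robot.job_done(): hands the job in; it is judged then, once.
The state is a dict: "clock": time; "qpos": joint angles; "qd": joint speeds; "joint_torque": joint torques, N m; "ee_pos": TCP position; "eef_rot": TCP orientation; "wrist_force": force on the tool from outside, world axes, zero at the start; "moment": the same for the moment, N m; "gripper_width": opening from 0.0 (shut) to 1.0 (fully open); "finger_force": force on a finger pad.
Only numpy, scipy, OpenCV 4.12 (cv2) and the standard library are available. Lean on these libraries where they do the work, as an engineer would, in place of code of your own. Each camera call takes 0.05 s, during which the arm holds its last target. There are 200 camera calls.

TASK

Lift the chocolate figure with the round head out of the mould and stand it upright on the empty half of the display stand's tray. Then grip the stand's black handle so that its push button is squeezed in, pull the tray up past the first stop to the second, where the post is fully drawn out, and finish while still holding it up there with the figure standing on it. Leave the headless chocolate in the mould and do not disturb the jar, the card holder and the carton.

Things in the scene. Friction and masses are not known exactly. Their poses are not given: they have to be found in the camera images.
- figure: dark chocolate figure like a chess pawn: round drum foot 44 mm across (bottom edge tapered to 38) and 36 mm high, narrow neck, round head 26 mm across, 67 mm high in all; about 60 g. Origin at the centre of its underside, z up. It starts upright in one of the mould's two cavities, the upper 18 mm of the drum, neck and head standing proud of the mould.
- drum: dark chocolate drum without a head, 44 mm across, 36 mm high, in the mould's other cavity. Origin at the centre of its underside. It stays there.
- mould: white open mould, a fixed block 110 (x) by 210 (y) by 30 mm high, with two round blind cavities 47 mm across and 18 mm deep, centred at y = -50 and +50 mm. Origin at the centre of its underside.
- grip: black handle block on top of the stand's thin post (14 mm), 30 (x) by 36 (y) by 32 mm high, origin at its centre, underside 46 mm above the tray's floor. A round steel push button, 18 mm across, stands 7 mm out of the middle of its +x face: squeeze between button (+x) and far face (-x). The block only moves up and down, with the tray.
- release (a joint): push button of the handle: 0 out, 0.005 fully in (2 mm still stands out). It springs back; it takes 3 N to start and 8 N to hold fully in. At rest the post is locked down; more than 3 mm of push unlocks it.
- tier (a joint): first (thin) section of the telescoping post, carrying tray and handle: 0 down, 0.055 m at its stop, the first stop. Tray and handle weigh about 0.5 kg, and sink back if let go.
- sleeve (a joint): second (thicker) section of the post, which is drawn up after the first has reached its stop, and runs stiffer (about 10 N pull in all): 0 down, 0.050 m at its stop, the second stop. Fully drawn out, tray and handle are 105 mm above their start.
- tray_spot (a point): middle of the empty half of the stand's tray, on its floor (99 mm above the table at the start). Axes are the stand's: z up, handle centre 78 mm along +y and 62 mm up. Empty half about 105 (y) by 144 mm (x) clear. The whole steel tray is 150 (x) by 260 (y) mm, its rim 8 mm above its floor; the other half carries nine fixed truffles 28 mm across.
- jar: capped amber glass jar, 64 mm across, 100 mm high, a bystander; origin under its centre
- card: card holder, foot 50 by 90 mm, 72 mm high, a bystander; origin under its centre
- carton: cardboard carton 110 by 160 by 50 mm, a bystander; origin under its centre

How it is judged:
By the outcome, as a careful person would: the job done as asked, in the order asked, and still so for the second after the job is handed in, while the arm keeps its last pose, push and grip.
It also fails if it takes over 54 s, if anything falls off the work surface, if the arm or the gripper's body presses on something with over 40 N, if the wrist force passes 120 N, or if a joint passes its speed limit or range.

## Working session

There is one attempt and no reset: what is moved stays moved. The work goes in short steps, Python scripts to look and compute and a shell command to move; the robot and the scene stay as the last step left them, time stands still between calls to the robot, and variables do not carry over. Pictures are saved under pics/ and viewed, at most 10 in all, crops included, and the job is handed in when it is done.

```bash
ls; mkdir -p pics; python3 - <<'E'
from workcell import robot, cam
import cv2
for n in("scene","top"):
    cv2.imwrite(f"pics/{n}0.png",cam.grab_frame(n)[:,:,::-1]); c=cam.get_calibration(n); print(n,c["mtx"],c["camera_from_world"])
s=robot.read_state();print(s)
E
```

```text
jog.py
pics
workcell.py
scene [[495.27524619   0.         281.38660091]
 [  0.         495.27524619 212.24008409]
 [  0.           0.           1.        ]] [[ 8.77004812e-01  4.80481544e-01  2.14010838e-04 -5.37490706e-01]
 [ 3.44373296e-01 -6.28260836e-01 -6.97635546e-01 -1.15297810e-01]
 [-3.35066550e-01  6.11903431e-01 -7.16452789e-01  1.61562595e+00]
 [ 0.00000000e+00  0.00000000e+00  0.00000000e+00  1.00000000e+00]]
top [[459.75533666   0.         273.88814903]
 [  0.         459.75533666 209.82141425]
 [  0.           0.           1.        ]] [[ 2.70683198e-02 -9.99621222e-01  4.97177305e-03  2.30747430e-02]
 [-9.86913589e-01 -2.75144559e-02 -1.58885252e-01  6.03422723e-01]
 [ 1.58961865e-01 -6.05953573e-04 -9.87284538e-01  1.62481120e+00]
 [ 0.00000000e+00  0.00000000e+00  0.00000000e+00  1.00000000e+00]]
{'clock': 0.1, 'qpos': array([ 1.16548119,  0.42668401,  0.07384289,  1.60652369, -0.03412208,
        1.11080026, -0.0670624 ]), 'qd': array([-0.0001992 , -0.00028702,  0.00133609, -0.00069502, -0.00077761,
        0.00067817,  0.00028858]), 'joint_torque': array([ 1.02979268e-02, -9.51528740e+01,  3.77307504e+00, -4.64398456e+01,
        1.98435131e-02,  6.50388363e-03, -2.37930601e-05]), 'ee_pos': array([ 0.17068761, -0.65266416,  0.20847914]), 'eef_rot': array([ 9.91830428e-01,  1.27562016e-01, -1.02529339e-04, -5.69093412e-04]), 'wrist_force': array([-0.81073364, -0.72045753, -0.32582205]), 'moment': array([-0.01442649,  0.01753016, -0.04626785]), 'finger_force': 0.0, 'gripper_width': 0.99923792367684}
```

View pics/scene0.png

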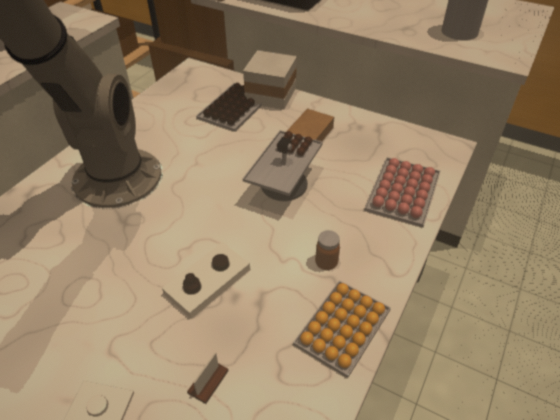

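View pics/top0.png

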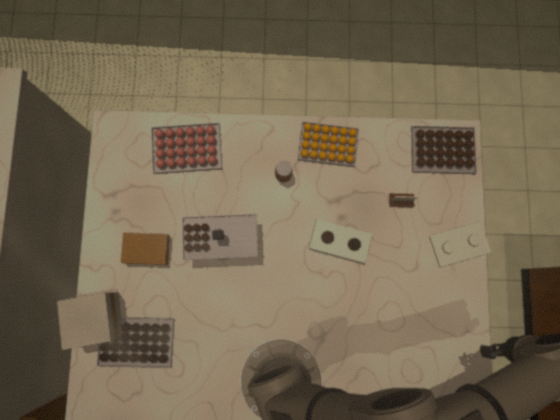

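The scene shows the figure at scene px (192,284), which is the right-hand cavity in the top view at (355,244), and the drum at top px (327,237). The stand's tray spans about (183–258, 215–262) in the top view, with truffles on its left, the handle at (219,235) and the empty half on the right. The jar is at (285,172) and the card at (402,200).

```bash
python3 - <<'E'
import cv2,numpy as np
t=cv2.imread("pics/top0.png");s=cv2.imread("pics/scene0.png")
f=lambda i,x,y,w,h:cv2.resize(i[y:y+h,x:x+w],(400,300),interpolation=cv2.INTER_CUBIC)
a=np.vstack([np.hstack([f(t,175,205,100,75),f(t,295,205,100,75)]),np.hstack([f(s,235,125,100,75),f(s,155,240,100,75)])])
cv2.imwrite("pics/crop1.png",a)
E
```

```text
(no output)
```

View pics/crop1.png

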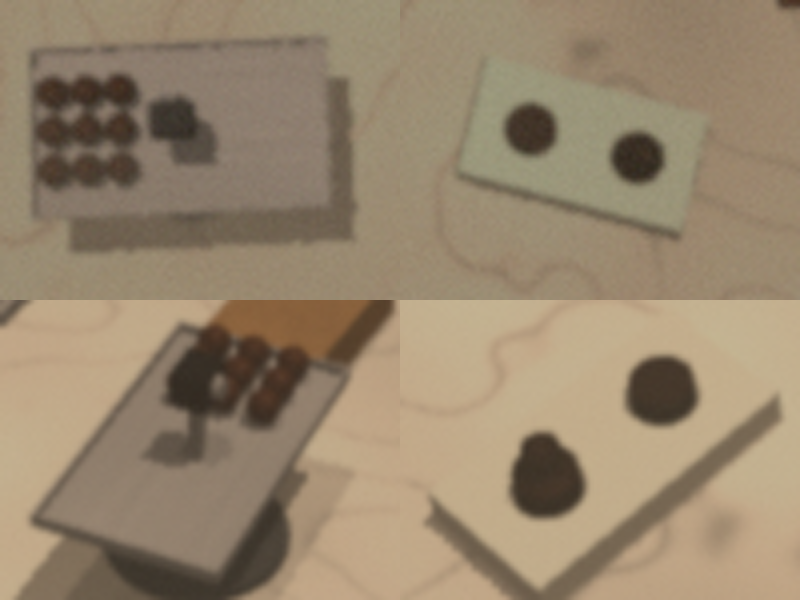

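The crops show the tray corners in the top view at about (182.5,217.5), (257,214.5), (257.5,257) and (183,259.5). The handle top is at about (218,235), the drum at (327.3,237.5) and the figure at (354.3,244.5). I'll measure these with masks.

```bash
cat > h.py <<'E'
import cv2,numpy as np
from workcell import robot, cam
def ray(n,uv,z):
    c=cam.get_calibration(n);T=np.array(c["camera_from_world"]);R=T[:3,:3];o=-R.T@T[:3,3]
    d=R.T@np.linalg.inv(c["mtx"])@np.array([uv[0],uv[1],1.]);return o+d*(z-o[2])/d[2]
def proj(n,p):
    c=cam.get_calibration(n);T=np.array(c["camera_from_world"]);q=c["mtx"]@(T[:3,:3]@p+T[:3,3]);return q[:2]/q[2]
def tri(uvt,uvs):
    A=[];b=[]
    M=np.zeros((3,3));v=np.zeros(3)
    for n,uv in(("top",uvt),("scene",uvs)):
        o=ray(n,uv,0);d=ray(n,uv,.5)-o;d/=np.linalg.norm(d);P=np.eye(3)-np.outer(d,d);M+=P;v+=P@o
    return np.linalg.solve(M,v)
def blobs(img,box,mask,amin=30):
    x,y,w,h=box;m=mask(img[y:y+h,x:x+w].astype(int)).astype(np.uint8)
    n,l,st,ce=cv2.connectedComponentsWithStats(m)
    return [(ce[i]+[x,y],st[i][:5],cv2.minAreaRect(np.argwhere(l==i)[:,::-1].astype(np.float32)+np.float32([x,y]))) for i in range(1,n) if st[i][4]>=amin]
E
python3 - <<'E'
from h import *
t=cv2.imread("pics/top0.png");s=cv2.imread("pics/scene0.png")
np.set_printoptions(precision=4,suppress=True)
dark=lambda a:a.max(2)<75
for n,i,b,z in(("top",t,(310,225,60,35),.048),("scene",s,(170,250,70,50),.048)):
    for c,st,r in blobs(i,b,dark): print(n,c,st,ray(n,c,z))
# mould: whitish
for p in [(235,240),(320,230),(305,250),(300,215),(250,230)]: print(p,t[p[1],p[0]])
for k,z,pts in(("tray",.107,[(182.5,217.5),(257,214.5),(257.5,257),(183,259.5)]),("mould",.030,[(316.5,219),(371.5,234),(365,263.5),(309.5,248.5)])):
    P=np.array([ray("top",p,z) for p in pts]);print(k,P,P.mean(0),[np.degrees(np.arctan2(*(a-b)[[0,1]])) for a,b in((P[0],P[1]),(P[3],P[2]))])
hb=lambda a:(a.max(2)<70)
print([ (c,st) for c,st,r in blobs(t,(208,225,25,20),hb,10)])
print("handle guess",ray("top",(218,234.7),.177))
E
```

```text
top [327.2556 237.0889] [12  7 11 11 90] [ 0.5084 -0.1555  0.048 ]
top [353.9091 243.9293] [39 14 11 11 99] [ 0.4863 -0.2517  0.048 ]
scene [219.978  262.3516] [ 43   5  15  15 182] [ 0.5177 -0.1637  0.048 ]
scene [190.9912 284.0746] [ 14  24  16  19 228] [ 0.4921 -0.2577  0.048 ]
(235, 240) [108 124 139]
(320, 230) [121 151 153]
(305, 250) [112 135 154]
(300, 215) [118 142 159]
(250, 230) [110 127 142]
tray [[0.557  0.3584 0.107 ]
 [0.5748 0.0984 0.107 ]
 [0.4266 0.0918 0.107 ]
 [0.411  0.3481 0.107 ]] [0.4924 0.2241 0.107 ] [np.float64(-3.9266558793018365), np.float64(-3.4831738100591956)]
mould [[ 0.5758 -0.1176  0.03  ]
 [ 0.526  -0.3191  0.03  ]
 [ 0.4182 -0.2949  0.03  ]
 [ 0.4669 -0.0935  0.03  ]] [ 0.4967 -0.2063  0.03  ] [np.float64(13.8593409021857), np.float64(13.585559750916774)]
[(array([218.1928, 234.8795]), array([ 5,  5, 11, 10, 83], dtype=int32))]
handle guess [0.4929 0.2232 0.177 ]
```

```bash
cat > go.py <<'E'
import sys;from h import *
from scipy.spatial.transform import Rotation as R
s=robot.read_state();r=R.from_quat(s["eef_rot"]);m=r.as_matrix()
np.set_printoptions(precision=4,suppress=True)
tgt=np.array(eval(sys.argv[1]));ya=np.degrees(np.arctan2(m[1,1],m[0,1]))
print("t",s["clock"],"pos",s["ee_pos"],"yaw_y",ya,"tool delta",m.T@(tgt-s["ee_pos"]),"F",s["wrist_force"],"w",s["gripper_width"],s["finger_force"])
E
python3 jog.py '[0,0,0,-0.125,0,0,0,-0.125,0,0,0,-0.125,0,0,0,-0.125,0,0,0,-0.125,0,0,0,-0.125,0,0,0,-0.125,0,0,0,-0.125,0,0,0,-0.125,0,0,0,-0.125,0,0,0,-0.125]' 1.0; python3 jog.py '[0,0,0,0]'; python3 go.py '[.486,-.2525,.15]'
```

```text
clock: 1.02
ee_pos: [0.1707, -0.6528, 0.2087]
eef_rot: [0.683, 0.73, 0.0, -0.0]
wrist_force: [-0.6, -1.0, -0.4]
gripper_width: 1.002
finger_force: 0.0
clock: 1.1
ee_pos: [0.1705, -0.6528, 0.2087]
eef_rot: [0.683, 0.73, 0.0, -0.0]
wrist_force: [-0.2, -0.1, 0.3]
gripper_width: 0.996
finger_force: 0.0
t 1.1 pos [ 0.1705 -0.6528  0.2087] yaw_y 3.803942711352579 tool delta [0.3785 0.3413 0.059 ] F [-0.2113 -0.1003  0.2976] w 0.9960608091327126 0.0
```

```bash
python3 jog.py '[0.028,0.0255,0,0,0.028,0.0255,0,0,0.028,0.0255,0,0,0.028,0.0255,0,0,0.028,0.0255,0,0,0.028,0.0255,0,0,0.028,0.0255,0,0,0.028,0.0255,0.01,0,0.028,0.0255,0.01,0,0.028,0.0255,0.01,0,0.028,0.0255,0.01,0,0.028,0.0255,0.01,0]' >/dev/null; python3 jog.py '[0.021,0.017,0,0,0.021,0.017,0,0,0,0,0,0,0,0,0,0]' ; python3 go.py '[.486,-.2525,.10]'; python3 - <<'E'
from h import *
t=cam.grab_frame("top")[:,:,::-1];s=cam.grab_frame("scene")[:,:,::-1]
cv2.imwrite("pics/t1.png",t);cv2.imwrite("pics/s1.png",s)
f=lambda i,x,y,w,h:cv2.resize(i[y:y+h,x:x+w],(400,300))
cv2.imwrite("pics/c2.png",np.hstack([f(t,295,205,100,75),f(s,130,210,120,90)]))
E
```

```text
clock: 2.43
ee_pos: [0.4882, -0.2539, 0.159]
eef_rot: [0.686, 0.728, 0.0, -0.0]
wrist_force: [1.2, -0.3, 0.3]
gripper_width: 0.999
finger_force: 0.0
t 2.4333 pos [ 0.4882 -0.2539  0.159 ] yaw_y 3.3661176914935442 tool delta [ 0.0015 -0.0021  0.059 ] F [ 1.2279 -0.2937  0.3318] w 0.9985681332063661 0.0
```

View pics/c2.png

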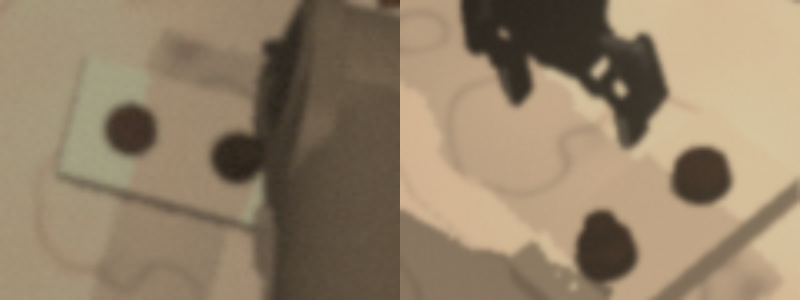

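The crop shows the two open finger tips at scene px of about (165,240) and (198,253), above the figure at (191,284). The view of the figure from the top camera is partly covered by the arm. I'll check how the TCP projects.

```bash
python3 - <<'E'
from h import *
p=robot.read_state()["ee_pos"]+[0,0,.013]
for d in(-.0425,0,.0425): print(proj("scene",p+[d,0,0]))
print("fig neck",proj("scene",np.array([.486,-.2525,.012])),proj("scene",np.array([.486,-.2525,.079])),proj("scene",np.array([.486,-.2525,.066])))
s=cv2.imread("pics/scene0.png")
r=[(y,np.where(s[y,170:215].max(1)<85)[0]) for y in range(270,297)]
print([(y,170+a.min(),170+a.max()) for y,a in r if len(a)])
E
```

```text
[168.47205807 245.03127113]
[182.84345708 251.61113929]
[197.56819791 258.35278313]
fig neck [192.06697407 289.9414609 ] [188.6196645  274.30125689] [189.30923142 277.42977409]
[(274, np.int64(188), np.int64(192)), (275, np.int64(187), np.int64(193)), (276, np.int64(186), np.int64(193)), (277, np.int64(186), np.int64(195)), (278, np.int64(186), np.int64(196)), (279, np.int64(185), np.int64(197)), (280, np.int64(185), np.int64(197)), (281, np.int64(184), np.int64(198)), (282, np.int64(184), np.int64(198)), (283, np.int64(184), np.int64(199)), (284, np.int64(184), np.int64(199)), (285, np.int64(184), np.int64(199)), (286, np.int64(184), np.int64(199)), (287, np.int64(184), np.int64(199)), (288, np.int64(184), np.int64(199)), (289, np.int64(184), np.int64(199)), (290, np.int64(184), np.int64(198)), (291, np.int64(185), np.int64(197)), (292, np.int64(186), np.int64(195)), (293, np.int64(188), np.int64(193))]
```

```bash
python3 jog.py '[0.0015,-0.002,0.03,0,0,0,0.03,0,0,0,0.03,0,0,0,0.02,0,0,0,0.01,0,0,0,0.008,0,0,0,0,0,0,0,0,0]'; python3 jog.py '[0,0,0,0,0,0,0,0,0,0,0,0,0,0,0,0,0,0,0,0,0,0,0,0]' 0.0 25;python3 jog.py '[0,0,0,0,0,0,0,0,0,0,0,0]'
```

```text
clock: 3.2
ee_pos: [0.4857, -0.2545, 0.0318]
eef_rot: [0.686, 0.728, 0.0, 0.0]
wrist_force: [-1.0, -0.6, -0.3]
gripper_width: 1.003
finger_force: 0.0
clock: 3.7
ee_pos: [0.4858, -0.2541, 0.0315]
eef_rot: [0.686, 0.728, 0.0, 0.0]
wrist_force: [0.5, 0.1, 3.1]
gripper_width: 0.283
finger_force: 24.3
clock: 3.95
ee_pos: [0.4858, -0.254, 0.0315]
eef_rot: [0.686, 0.728, 0.0, 0.0]
wrist_force: [0.6, 0.0, 6.7]
gripper_width: 0.284
finger_force: 24.4
```

```bash
python3 - <<'E'
from h import *
t=cam.grab_frame("top")[:,:,::-1];s=cam.grab_frame("scene")[:,:,::-1]
f=lambda i,x,y,w,h:cv2.resize(i[y:y+h,x:x+w],(400,300),interpolation=cv2.INTER_CUBIC)
cv2.imwrite("pics/c3.png",np.hstack([f(t,315,215,80,60),f(s,155,240,80,60)]))
E
```

```text
(no output)
```

View pics/c3.png

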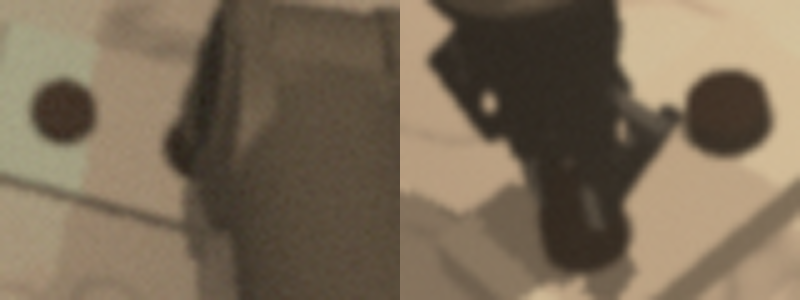

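The crop shows the gripper around the figure's head. The lower end of a grey finger is at scene px of about (193,286), the visible dark drum bottom is at about (191,293), and the neighbouring drum is untouched. The 0.28 opening suggests the fingers are on the head or neck, so I'll check the geometry.

```bash
python3 - <<'E'
from h import *
np.set_printoptions(precision=1,suppress=True)
for dx in(.0,.012,.022,.03):
  for z in(.034,.048): print(dx,z,proj("scene",np.array([.4858+dx,-.254,z])),proj("scene",np.array([.4858+dx,-.265,z])))
E
python3 jog.py '[0,0,-0.01,0,0,0,-0.01,0,0,0,0,0,0,0,0,0]'
```

```text
0.0 0.034 [190.6 285.3] [188.  288.4]
0.0 0.048 [189.8 282.1] [187.3 285.2]
0.012 0.034 [194.4 287.2] [191.8 290.3]
0.012 0.048 [193.7 283.9] [191.1 287. ]
0.022 0.034 [197.6 288.7] [195.  291.8]
0.022 0.048 [196.9 285.5] [194.4 288.6]
0.03 0.034 [200.1 290. ] [197.6 293.1]
0.03 0.048 [199.5 286.7] [197.  289.9]
clock: 4.38
ee_pos: [0.4859, -0.2543, 0.052]
eef_rot: [0.686, 0.728, 0.0, 0.001]
wrist_force: [-0.2, -1.5, -1.0]
gripper_width: 0.284
finger_force: 24.7
```

```bash
python3 jog.py '[0,0,-0.02,0,0,0,-0.03,0,0,0,-0.03,0,0,0,0,0,0,0,0,0,0,0,0,0]';python3 - <<'E'
from h import *
t=cam.grab_frame("top")[:,:,::-1];s=cam.grab_frame("scene")[:,:,::-1]
f=lambda i,x,y,w,h:cv2.resize(i[y:y+h,x:x+w],(400,300),interpolation=cv2.INTER_CUBIC)
cv2.imwrite("pics/c4.png",np.hstack([f(t,295,205,100,75),f(s,135,210,100,75)]))
E
```

```text
clock: 4.88
ee_pos: [0.485, -0.2539, 0.1307]
eef_rot: [0.686, 0.728, -0.0, -0.0]
wrist_force: [-0.3, -0.2, -0.8]
gripper_width: 0.286
finger_force: 24.7
```

View pics/c4.png

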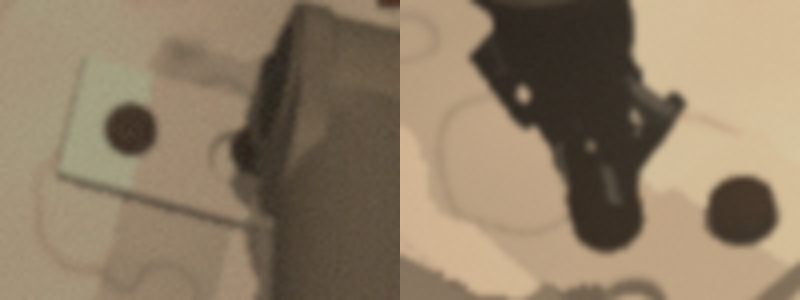

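The figure is lifted out upright. The empty cavity's rim shows at scene crop (630,290), and the drum hangs under the fingers with its bottom at scene px of about (186,272). Next I'll estimate its underside height.

```bash
python3 - <<'E'
from h import *
a=np.linspace(0,6.28,100)
for b in(.095,.1,.105,.111,.115):
    P=np.array([proj("scene",np.array([.485+.019*np.cos(x),-.2535+.019*np.sin(x),b])) for x in a])
    P2=np.array([proj("scene",np.array([.485+.022*np.cos(x),-.2535+.022*np.sin(x),b+.004])) for x in a])
    print(b,P[:,1].max(),P2[:,1].max(),P2[:,0].min(),P2[:,0].max())
s=cam.grab_frame("scene")[:,:,::-1]
for y in range(258,277):
    w=np.where(s[y,165:215].max(1)<85)[0]
    if len(w): print(y,165+w.min(),165+w.max(),end=' | ')
E
python3 go.py '[.4937,.1474,.14]'
```

```text
0.095 276.68882317618613 276.6904178799808 177.9971626213785 195.91255302786226
0.1 275.4550142776568 275.45154979686833 177.69426279652473 195.66314221872557
0.105 274.21389697390657 274.2053131323056 177.3895803884989 195.41226906428994
0.111 272.7148173578717 272.7000097129733 177.0215862544091 195.10927281090952
0.115 271.7094758571501 271.6904695228264 176.7748045066741 194.90608397198352
258 177 214 | 259 177 214 | 260 177 214 | 261 178 214 | 262 178 214 | 263 178 214 | 264 178 214 | 265 179 214 | 266 179 214 | 267 179 214 | 268 180 214 | 269 180 192 | 270 181 191 | 271 183 189 | t 5.0333 pos [ 0.4847 -0.2536  0.13  ] yaw_y 3.4378683092793367 tool delta [ 0.3998  0.033  -0.0096] F [ 0.0161  0.3834 -1.5414] w 0.2840787436974991 24.73200211270523
```

```bash
python3 jog.py '[0.01,0.001,-0.02,0,0.02,0.002,-0.02,0,0.03,0.003,0,0,0.034,0.0035,0,0,0.034,0.0035,0,0,0.034,0.0035,0,0,0.034,0.0035,0,0,0.034,0.0035,0,0,0.034,0.0035,0,0,0.034,0.0035,0,0,0.034,0.003,0,0,0.026,0.003,0,0]' >/dev/null; python3 jog.py '[0.018,0.001,0,0,0.01,0,0,0,0.005,0,0,0,0,0,0,0,0,0,0,0,0,0,0,0]'; python3 go.py '[.4995,.1347,.1185]';python3 - <<'E'
from h import *
t=cam.grab_frame("top")[:,:,::-1];s=cam.grab_frame("scene")[:,:,::-1]
f=lambda i,x,y,w,h:cv2.resize(i[y:y+h,x:x+w],(400,300),interpolation=cv2.INTER_CUBIC)
cv2.imwrite("pics/c5.png",np.hstack([f(t,175,205,100,75),f(s,225,105,120,90)]))
E
```

```text
clock: 6.53
ee_pos: [0.4995, 0.1371, 0.1709]
eef_rot: [0.686, 0.727, -0.0, 0.0]
wrist_force: [0.3, -0.2, -0.5]
gripper_width: 0.282
finger_force: 24.8
t 6.5333 pos [0.4995 0.1371 0.1709] yaw_y 3.337900165437147 tool delta [-0.0024 -0.0001  0.0524] F [ 0.3147 -0.1613 -0.4746] w 0.2819767420528678 24.783949428274354
```

View pics/c5.png

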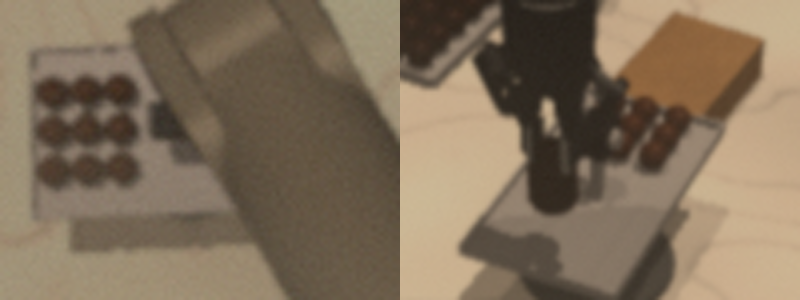

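The figure hangs upright over the empty half, with the drum bottom at crop (555,210), clear of the handle and truffles. Now I'll lower it.

```bash
python3 jog.py '[-0.002,0,0.015,0,0,0,0.015,0,0,0,0.01,0,0,0,0.005,0,0,0,0.002,0,0,0,0,0,0,0,0,0]'; python3 jog.py '[0,0,0.0015,0,0,0,0.0015,0,0,0,0,0,0,0,0,0]' ; python3 jog.py '[0,0,0.001,0,0,0,0,0,0,0,0,0]'
```

```text
clock: 7.22
ee_pos: [0.4998, 0.1367, 0.1246]
eef_rot: [0.686, 0.728, 0.0, 0.0]
wrist_force: [0.4, -0.8, -0.2]
gripper_width: 0.288
finger_force: 24.8
clock: 7.55
ee_pos: [0.4996, 0.1366, 0.1213]
eef_rot: [0.686, 0.728, 0.0, 0.0]
wrist_force: [-0.2, 0.2, -1.0]
gripper_width: 0.29
finger_force: 24.8
clock: 7.8
ee_pos: [0.4995, 0.1366, 0.1201]
eef_rot: [0.686, 0.728, -0.0, -0.0]
wrist_force: [-0.1, 0.4, -0.5]
gripper_width: 0.284
finger_force: 24.8
```

```bash
for i in 1; do python3 jog.py '[0,0,0.001,0,0,0,0,0,0,0,0,0]'|grep -E "pos|wrist"; python3 jog.py '[0,0,0.001,0,0,0,0,0,0,0,0,0]'|grep -E "pos|wrist"; python3 jog.py '[0,0,0.001,0,0,0,0,0,0,0,0,0]'|grep -E "pos|wrist"; done
```

```text
ee_pos: [0.4995, 0.1366, 0.1191]
wrist_force: [-0.2, 0.8, -0.7]
ee_pos: [0.4998, 0.1367, 0.1183]
wrist_force: [-0.3, -0.1, 3.4]
ee_pos: [0.5002, 0.1366, 0.1178]
wrist_force: [-1.7, -2.8, 11.9]
```

```bash
python3 jog.py '[0,0,-0.001,0,0,0,0,0,0,0,0,0]'|grep -E "pos|wrist"; python3 jog.py '[0,0,0,0,0,0,0,0,0,0,0,0,0,0,0,0,0,0,0,0,0,0,0,0]' 1.0;  python3 jog.py '[0,0,-0.01,0,0,0,-0.02,0,0,0,-0.03,0,0,0,-0.03,0,0,0,-0.03,0,0,0,-0.02,0,0,0,0,0,0,0,0,0]'; python3 - <<'E'
from h import *
t=cam.grab_frame("top")[:,:,::-1];s=cam.grab_frame("scene")[:,:,::-1]
cv2.imwrite("pics/t6.png",t);cv2.imwrite("pics/s6.png",s)
f=lambda i,x,y,w,h:cv2.resize(i[y:y+h,x:x+w],(400,300),interpolation=cv2.INTER_CUBIC)
cv2.imwrite("pics/c6.png",np.hstack([f(t,175,205,100,75),f(s,235,115,100,75)]))
E
```

```text
ee_pos: [0.4997, 0.1366, 0.1183]
wrist_force: [0.4, -0.1, 4.5]
clock: 9.3
ee_pos: [0.4995, 0.1366, 0.1181]
eef_rot: [0.686, 0.728, -0.0, -0.0]
wrist_force: [0.8, 0.3, -0.2]
gripper_width: 1.002
finger_force: 0.0
clock: 9.97
ee_pos: [0.5, 0.1368, 0.2597]
eef_rot: [0.686, 0.728, 0.001, 0.001]
wrist_force: [0.6, -0.1, 0.2]
gripper_width: 1.004
finger_force: 0.0
```

View pics/c6.png

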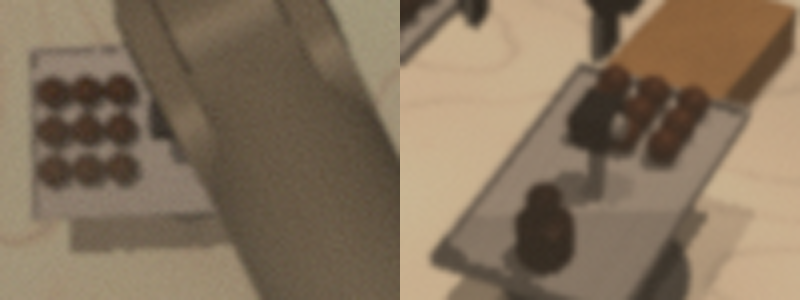

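The figure stands upright on the empty half, with its drum at scene crop (545,240) and its head at (543,197). The handle is at crop (595,118). Next I'll refine the handle position from both views.

```bash
python3 - <<'E'
from h import *
np.set_printoptions(precision=4,suppress=True)
t=cv2.imread("pics/top0.png");s=cv2.imread("pics/scene0.png");s6=cv2.imread("pics/s6.png")
print("top",[(c,st,cv2.boxPoints(r).tolist(),ray("top",c,.175)) for c,st,r in blobs(t,(208,225,22,22),lambda a:(a.max(2)<75),10)])
for th in(60,75):print("scene",[(c,st) for c,st,r in blobs(s,(273,132,20,32),lambda a:(a.max(2)<th),10)])
c=np.array([.4937,.2245,.161])
y=np.radians(3.6);ex=np.array([np.cos(y),np.sin(y),0]);ey=np.array([-np.sin(y),np.cos(y),0])
for n in("top","scene"):
    P=[proj(n,c+a*.015*ex+b*.018*ey+np.array([0,0,d*.016])) for a in(-1,1) for b in(-1,1) for d in(-1,1)]
    P=np.array(P);print(n,P.min(0),P.max(0),"button",proj(n,c+.02*ex))
print(s[134:160,272:296].max(2))
E
python3 go.py '[.4947,.2245,.24]'
```

```text
top [(array([218.1383, 234.8723]), array([ 5,  5, 12, 10, 94], dtype=int32), [[213.0, 239.0], [213.0, 230.0], [224.0, 230.0], [224.0, 239.0]], array([0.4926, 0.2229, 0.175 ]))]
scene [(array([283.4094, 144.5669]), array([  5,   5,  13,  16, 127], dtype=int32))]
scene [(array([284.8349, 143.9481]), array([  4,   1,  16,  21, 212], dtype=int32))]
top [212.1243 229.7802] [224.0906 240.047 ] button [218.062  229.0427]
scene [275.3127 136.4193] [289.6928 154.4612] button [288.648  147.1991]
[[192 192 190 181 160 131 118 128 136 137 132 121  94  71  68  70  76  77
   73  74  86 109 112 110]
 [192 190 184 165 134 116 125 136 140 139 134 119  89  70  67  67  70  71
   69  69  76  88  87  83]
 [191 186 173 145 119 120 135 140 138 128 116  97  81  71  68  65  65  65
   64  67  82  95  80  70]
 [186 175 152 124 118 132 140 140 130 107  82  71  66  66  67  63  62  59
   61  70  96 112  86  69]
 [176 153 123 115 126 139 140 135 116  84  60  58  55  57  59  60  59  58
   62  77 100 107  83  68]
 [164 131 111 122 136 140 136 123  93  67  55  55  55  55  56  55  55  56
   62  76  88  89  79  74]
 [1
[... 1466 characters left out ...]
82  94 111 110 104
  109 111 116 128 130 109]
 [142 142 143 143 142 143 143 143 140 129  97  82  82  89 107 132 134 127
  133 138 138 140 133 109]
 [142 142 142 141 140 141 142 141 139 128  96  82  84  91 114 138 144 141
  144 143 143 143 135 122]
 [142 142 138 131 129 129 129 128 130 123  97  81  83  92 113 134 139 140
  142 142 143 143 142 140]
 [142 139 125 111 106 107 105 105 111 113  93  83  84  91 111 128 132 132
  136 139 142 142 145 146]
 [139 125 109 100  97  96  96  97  99  98  86  81  82  91 111 124 128 127
  129 132 137 142 145 147]]
t 10.0667 pos [0.4992 0.1364 0.2578] yaw_y 3.4302053374077506 tool delta [0.0882 0.0008 0.0177] F [ 0.2971  0.5498 -0.3729] w 0.9981367783249001 0.0
```

```bash
python3 jog.py '[0.02,0.0005,0,0,0.03,0.0005,0,0,0.025,0.0005,0,0,0.0135,0.0005,0,0,0,0,0,0,0,0,0,0]'>/dev/null; python3 go.py '[.496,.2248,.138]'; python3 jog.py '[0,0,0.02,0,0,0,0.025,0,0,0,0.025,0,0,0,0.02,0,0,0,0.015,0,0,0,0.01,0,0,0,0.005,0,0,0,0,0,0,0,0,0]';python3 go.py '[.496,.2248,.138]'
```

```text
t 10.5667 pos [0.4956 0.2254 0.2571] yaw_y 3.535980774521171 tool delta [-0.0006  0.0006  0.1191] F [ 0.0962 -0.6373 -0.0444] w 0.9998598780324862 0.0
clock: 11.32
ee_pos: [0.4965, 0.2249, 0.1386]
eef_rot: [0.686, 0.728, 0.0, 0.0]
wrist_force: [0.3, -0.1, 0.5]
gripper_width: 1.003
finger_force: 0.0
t 11.3167 pos [0.4965 0.2249 0.1386] yaw_y 3.4146088375665102 tool delta [-0.0001 -0.0005  0.0006] F [ 0.2935 -0.1069  0.521 ] w 1.0025855859887056 0.0
```

Clear so far. Next I'll close on the handle.

```bash
python3 jog.py '[0,0,0,0,0,0,0,0,0,0,0,0,0,0,0,0,0,0,0,0,0,0,0,0,0,0,0,0]' 0.0 40; python3 jog.py '[0,0,0,0,0,0,0,0,0,0,0,0]' - 70
```

```text
clock: 11.9
ee_pos: [0.4961, 0.2253, 0.1388]
eef_rot: [0.685, 0.728, 0.0, 0.0]
wrist_force: [-4.9, -2.0, 11.7]
gripper_width: 0.361
finger_force: 40.6
clock: 12.15
ee_pos: [0.4962, 0.2253, 0.139]
eef_rot: [0.686, 0.728, 0.0, 0.0]
wrist_force: [-6.4, -1.9, 13.4]
gripper_width: 0.347
finger_force: 69.2
```

```bash
python3 jog.py '[0,0,-0.002,0,0,0,-0.004,0,0,0,-0.006,0,0,0,-0.006,0,0,0,-0.006,0,0,0,0,0,0,0,0,0]'; python3 - <<'E'
from h import *
s=cam.grab_frame("scene")[:,:,::-1]
cv2.imwrite("pics/c7.png",cv2.resize(s[95:215,210:370],(640,480)))
E
```

```text
clock: 12.73
ee_pos: [0.4961, 0.2251, 0.1625]
eef_rot: [0.686, 0.728, 0.0, 0.0]
wrist_force: [-3.6, -0.2, -4.4]
gripper_width: 0.344
finger_force: 70.1
```

View pics/c7.png

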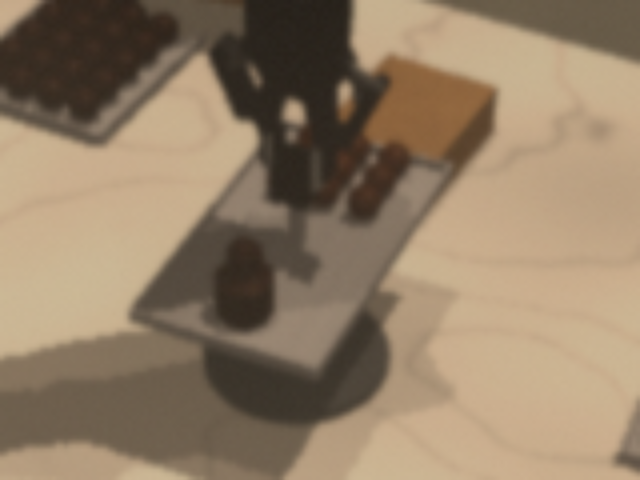

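The tray is rising with the figure upright on it, the drum at crop (244,295). The wrist is carrying about 5 N, so the post is unlocked. I'll continue to the first stop and beyond.

```bash
python3 jog.py '[0,0,-0.003,0,0,0,-0.005,0,0,0,-0.006,0,0,0,-0.006,0,0,0,-0.005,0,0,0,-0.003,0,0,0,-0.002,0,0,0,-0.002,0,0,0,-0.002,0,0,0,-0.002,0,0,0,0,0]'; python3 jog.py '[0,0,-0.003,0,0,0,-0.004,0,0,0,-0.005,0,0,0,-0.005,0,0,0,-0.005,0,0,0,-0.005,0,0,0,-0.004,0,0,0,-0.003,0,0,0,0,0,0,0,0,0]'
```

```text
clock: 13.7
ee_pos: [0.4963, 0.2251, 0.1984]
eef_rot: [0.686, 0.728, 0.0, 0.0]
wrist_force: [-4.3, -0.4, -4.2]
gripper_width: 0.342
finger_force: 70.6
clock: 14.53
ee_pos: [0.4964, 0.2252, 0.2326]
eef_rot: [0.686, 0.728, 0.0, 0.0]
wrist_force: [-4.3, -0.5, -5.0]
gripper_width: 0.344
finger_force: 70.7
```

```bash
python3 jog.py '[0,0,-0.003,0,0,0,-0.003,0,0,0,-0.002,0,0,0,-0.001,0,0,0,-0.001,0,0,0,0,0]'|grep -E "pos|wrist";python3 jog.py '[0,0,-0.001,0,0,0,0,0]'|grep -E "pos|wrist";python3 jog.py '[0,0,-0.001,0,0,0,0,0]'|grep -E "pos|wrist"
```

```text
ee_pos: [0.4963, 0.2251, 0.2424]
wrist_force: [-4.4, 0.0, -6.5]
ee_pos: [0.4962, 0.2251, 0.2432]
wrist_force: [-2.7, -0.4, -7.4]
ee_pos: [0.4962, 0.2251, 0.2443]
wrist_force: [-3.3, -0.1, -7.4]
```

```bash
python3 jog.py '[0,0,-0.001,0,0,0,0,0]'|grep -E "pos|wrist|width";python3 jog.py '[0,0,-0.001,0,0,0,0,0]'|grep -E "pos|wrist|width";python3 jog.py '[0,0,0,0,0,0,0,0]'|grep -E "pos|wrist|width"; python3 - <<'E'
from h import *
s=cam.grab_frame("scene")[:,:,::-1]
cv2.imwrite("pics/c8.png",cv2.resize(s[75:225,190:390],(800,600)))
E
```

```text
ee_pos: [0.496, 0.2249, 0.2446]
wrist_force: [-0.6, 2.0, -19.9]
gripper_width: 0.338
ee_pos: [0.4957, 0.2246, 0.2448]
wrist_force: [1.9, 3.4, -30.9]
gripper_width: 0.341
ee_pos: [0.4958, 0.2247, 0.2448]
wrist_force: [1.4, 2.4, -31.5]
gripper_width: 0.341
```

View pics/c8.png

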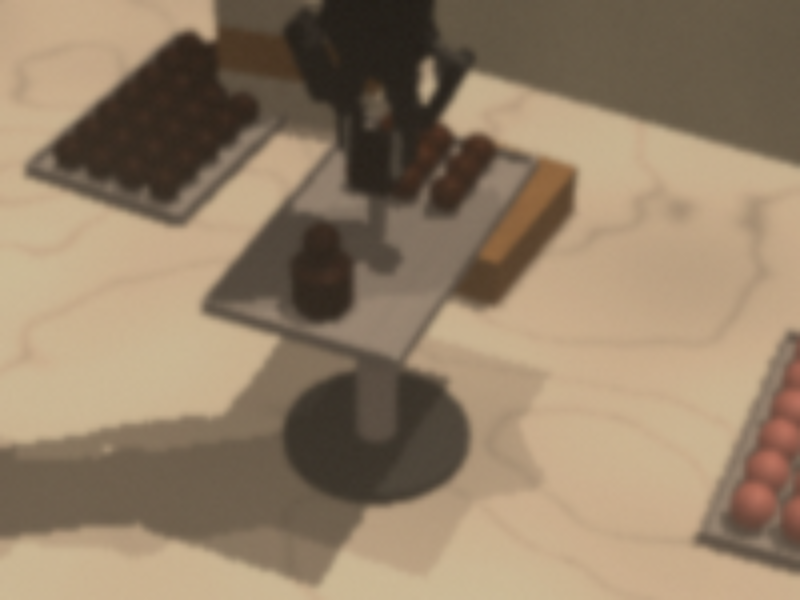

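The tray is at the second stop: it rose about 105 mm and the force climbed sharply to 31 N. The thick sleeve shows at crop (378,400), and the figure stands upright at (322,275). I'll ease the pull a little and hand in.

```bash
python3 jog.py '[0,0,0.0007,0,0,0,0,0,0,0,0,0,0,0,0,0]'; python3 -c "
from workcell import robot, cam
s=robot.read_state();print(s['wrist_force'],s['ee_pos'])
if -40<s['wrist_force'][2]<-12: print(robot.job_done())"
```

```text
clock: 16.25
ee_pos: [0.4959, 0.2248, 0.2447]
eef_rot: [0.686, 0.728, -0.001, -0.0]
wrist_force: [0.6, 2.7, -28.1]
gripper_width: 0.344
finger_force: 73.5
[  0.58571484   2.7276971  -28.09326029] [0.49590364 0.22478587 0.24467676]
the job is handed in; nothing more can be done
None
```

The job is handed in at about 16 s: the figure stands upright on the tray, which the arm is still holding at the second stop with the button squeezed in; the drum was left in the mould, and I moved nothing near the jar, card holder or carton.

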